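# Pin the card reader's cradle to its sloping stand

## Task

The card reader's cradle lies loose on its sloping stand. Take the pivot pin out of its wooden rest, put it through the knuckle on the cradle, slide the cradle sideways until you feel the pin find the stand's own knuckle hidden underneath, then push the pin fully home, collar down on the cradle's knuckle, and let go. Leave the cup, tin and spoon round about where they are.

Things in the scene. Friction and masses are not known exactly. Their poses are not given: they have to be found in the camera images.
- pivot_pin: steel pin, 114 mm: round shank 14 mm thick, 62 mm long, its last 7 mm tapering to 6 mm; collar 32 mm wide, 10 mm thick; square grip 22 x 22 x 42 mm, faces across its x and y. Origin: centre of the tapered tip; z runs towards the grip (collar underside at z = 62 mm, grip 72 to 114, grip centre 93). About 0.12 kg. Starts upright in the rest, tip 8 mm above the counter
- pin_rest: fixed dark wooden block 76 x 76 x 48 mm with a 15.5 mm hole, 40 mm deep, in the middle of its top; origin at the centre of its underside, z up
- deck (a point): sloping deck of the fixed dark steel stand, 172 x 166 mm, facing the robot and up, 30 degrees to the counter. Origin low on the slope, on the surface the pin's tip meets under the cradle (within 1 mm; start of the hidden knuckle). x runs up the slope away from the robot, y left across it, z square out of it (30 degrees from vertical, leaning to the robot)
- cradle_knuckle (a point): centre of the mouth of the round knuckle on the aluminium cradle (barrel 38 mm wide, hole 16.5 mm wide and 26 mm deep, right through); axes as the deck's. It stands 27 mm out from the deck surface, always at deck x = 0, and moves along deck y with the cradle. The card reader on the cradle begins 38 mm up-slope of the hole's axis, its top 34 mm out from the deck
- cradle (a joint): sideways position of the cradle along deck y, m, -0.022 to 0.022; 0 = knuckle at deck y = 0. It slides with about 1.5 N of friction and stays where it is left. Pushing or carrying the pin sideways in the knuckle moves it
- cup: black coffee cup with handle, 82 x 108 x 56 mm, leave alone; origin centre of underside
- tin: small black bean tin, 59 x 87 x 70 mm, leave alone; origin centre of underside
- spoon: steel spoon 130 mm long lying on the counter, leave alone; origin centre of underside
- stand: the fixed stand itself, foot 175 x 172 mm, origin at the centre of its underside. Its own knuckle is a steel bar hidden under the cradle, 24 mm thick from the deck surface down, with one 16.5 mm through hole, 1.5 mm chamfer, square to the slope. Hole centre: deck x = 0, deck y UNKNOWN, from -13 to +13 mm; feel for it, e.g. with the pin's tapered tip
There are look-alikes about, which are no part of the job. What is shaped like the pin_rest but blue is not meant.

How it is judged:
On the way, in this order (a step that is already met when the one before it is completed fails the run):
1. the pin is lifted out of its rest (z of pivot_pin in the frame of pin_rest above 0.06 m), for 0.1 s.
2. the pin's tip is at least 10 mm inside the cradle's knuckle (z of pivot_pin in the frame of cradle_knuckle below -0.01 m and x of pivot_pin in the frame of cradle_knuckle between -0.005 and 0.005 m and y of pivot_pin in the frame of cradle_knuckle between -0.005 and 0.005 m), for 0.1 s.
At the end, for the whole second after the job is handed in: the pin stands through both knuckles, square to the deck within 0.08 rad and within 5 mm of the knuckle's axis at its tip, its collar within 3 mm of the cradle's knuckle (tip at least 32 mm below the deck surface), released and at rest (z of pivot_pin in the frame of deck below -0.032 m and z of pivot_pin in the frame of cradle_knuckle below -0.059 m and x of pivot_pin in the frame of cradle_knuckle between -0.005 and 0.005 m and y of pivot_pin in the frame of cradle_knuckle between -0.005 and 0.005 m and angle between the z axis of pivot_pin and the z axis of deck, either way round below 0.08 rad and linear speed of pivot_pin below 0.02 m/s); the robot touches nothing.
It fails at once if the cup, the tin or the spoon is moved more than 30 mm (distance of any of cup, tin, spoon from where it was at the start of the episode above 0.03 m).
It also fails if it takes over 54 s, if anything falls off the work surface, if the arm or the gripper's body presses on something with over 40 N, if the wrist force passes 120 N, or if a joint passes its speed limit or range.

## Robot

A 7-joint arm with a two-finger parallel gripper is mounted at the origin on a cart in front of the work surface, level with it; the furniture and walls round the work are solid. World frame = base frame: x ahead of the robot, y to its left, z up, the work surface at z = 0. Lengths are in m, angles in rad, forces in N, time in s.
With the tool pointing down it reaches from about 0.4 to 0.9 m from the base axis. Payload 5.5 kg.
Tool frame: the origin (TCP) lies midway between the tips of the shut fingers; the grasp point (between the pads) lies 19 mm behind it (manip.grip_depth is the distance from the TCP to the grasp point, in m); z points along the fingers, y is the line along which they close (so a half turn about z gives the same grasp; the last joint's range is limited). The gripper opens to 92 mm and grips with 3 to 60 N. Pads are 19 mm wide; open, the fingers measure 130 mm over their backs; the gripper's body (75 mm by 190 mm) begins 47 mm behind the grasp point.
Start: joints at [-1, 0.501, -0.427, 1.55, 0.221, 1.138, -0.21], TCP at [0.197, 0.619, 0.227] pointing down, gripper open.
Joint ranges: [-2.88, 2.88], [-0.31, 2.03], [-1.54, 1.56], [0.2, 2.42], [-1.41, 4.55], [0.19, 2.02], [-2.57, 2.57]. Speed limits (rad/s): [2.57, 2.57, 3.14, 3.14, 3.14, 3.14, 3.14].

## Interface

Orientations are given as a unit quaternion [x, y, z, w].
In Python, from bench import manip, effector, viewer gives the robot as it stands. Calls block until the motion is done:
- manip.move_pose(position, orientation): joint-space move of the TCP to a pose.
- manip.servo_line(position, ori=None, vel=0.15): straight line of the TCP; ori=None keeps the orientation; vel is the mean speed in m/s.
- manip.movej(angles): joint-space move.
- effector.open_jaws() and effector.close(f_grip=None): open the fingers fully, or close them until they stop; f_grip is the grip in N (None keeps the last).
- manip.sleep(seconds).
- manip.solve_ik(position, orientation): joint angles nearest the present ones, or None.
- viewer.get_image(name): name is "scene" or "top"; returns the picture (480x640x3 uint8, red, green, blue); there is no depth.
- viewer.get_calibration(name): a dict with "vfov" (degrees; the focal length in pixels is half the picture's height over the tangent of half this angle, whatever the lens; pixels are square), "cx", "cy" (the principal point, pixels), "eye" and "attitude" of the camera in the world. Camera axes: x right, y down, z forward; pixel columns grow to the right and rows downward; lengths in m; the calibration is good to about 2 mm. A picture is of the moment at which its call begins. get_calibration takes no time and is no camera call.
A pose or a line that the arm cannot do raises manip.PlanningError and nothing moves.
- manip.hand_in(): hands the job in; it is judged then, once.
Readings, each from a call of its own:
- manip.current_clock(): time.
- manip.current_q(): joint angles.
- manip.current_joint_velocities(): joint speeds.
- manip.current_tau(): joint torques, N m.
- manip.current_tool_pos(): TCP position.
- manip.current_tcp_rot(): TCP orientation.
- manip.current_force(): force on the tool from outside, world axes, zero at the start.
- manip.current_wrist_torque(): the same for the moment, N m.
- manip.current_finger_gap(): finger opening in m.
- manip.current_gripper_force(): force on a finger pad.
Only numpy, scipy, OpenCV 4.12 (cv2) and the standard library are available. Lean on these libraries where they do the work, as an engineer would, in place of code of your own. Each camera call takes 0.05 s, during which the arm holds its last target. There are 200 camera calls.

## Working session

There is one attempt and no reset: what is moved stays moved. The work goes in short steps, each a Python script; the robot and the scene stay as the last script left them, time stands still between calls to the robot, and variables do not carry over. Pictures are saved under pics/ and viewed, at most 10 in all, crops included, and the job is handed in when it is done.

```bash
mkdir -p pics; python3 - <<'E'
from bench import manip, effector, viewer
import cv2
for n in("scene","top"):
    cv2.imwrite(f"pics/{n}0.png",viewer.get_image(n)[:,:,::-1]); print(n,viewer.get_calibration(n))
print(manip.current_clock(),manip.current_tcp_rot(),manip.grip_depth)
E
```

```text
scene {'vfov': 47.436062944100925, 'cx': 327.4942296932386, 'cy': 229.67679297785133, 'eye': array([ 0.04280213, -0.42556778,  0.77149563]), 'attitude': array([ 0.87126764, -0.28857249,  0.12709242, -0.37611983])}
top {'vfov': 51.54033799195988, 'cx': 317.7553267309741, 'cy': 242.58571665873197, 'eye': array([0.31678862, 0.17328226, 1.12613803]), 'attitude': array([ 0.70986169, -0.69946048,  0.06835341, -0.04668221])}
0.1 [ 1.53284248e-01  9.88181779e-01 -8.28595320e-04 -1.55218630e-04] 0.0188
```

View pics/scene0.png

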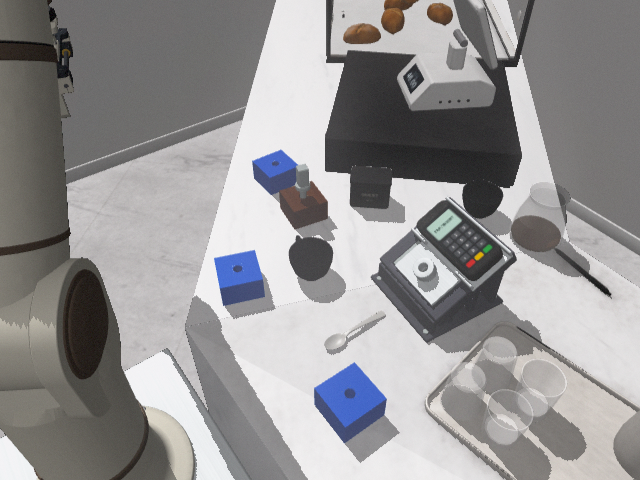

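View pics/top0.png

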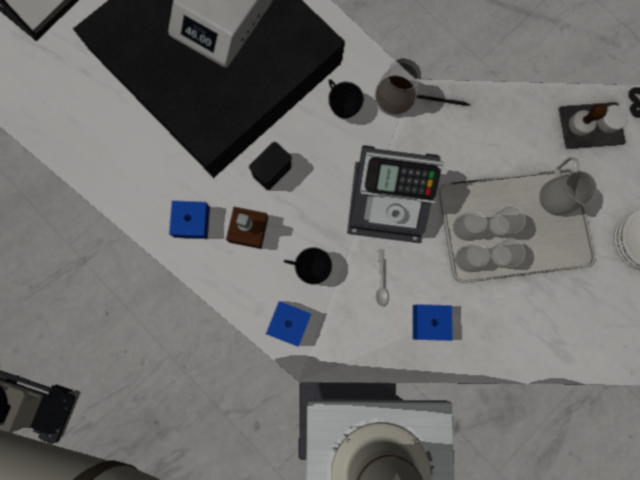

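The only pin stands in the brown rest, at scene (303,180) and top (245,222). The look-alikes are blue blocks with empty holes at scene (276,170), (239,278) and (350,400). The knuckle is at scene (425,267) and top (396,213). The cup is at top (313,265) with a twin at (346,99), the tin at (271,165) and the spoon at (383,280).

```bash
python3 - <<'E'
import cv2,numpy as np
s=cv2.imread("pics/scene0.png");t=cv2.imread("pics/top0.png")
f=lambda i,x,y,w,h:cv2.resize(i[y:y+h,x:x+w],(400,300),interpolation=cv2.INTER_CUBIC)
# crops 80x60 -> 5x
o=np.vstack([np.hstack([f(s,265,155,80,60+15-15),f(t,207,195,80,60)]),np.hstack([f(s,385,240,80,60),f(t,356,185,80,60)])])
cv2.imwrite("pics/crops.png",o)
E
```

```text
(no output)
```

View pics/crops.png

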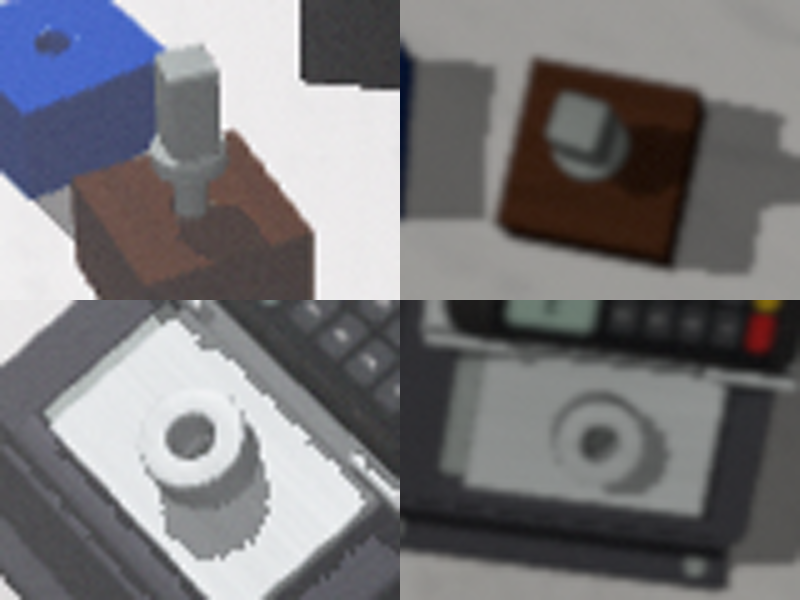

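The crops show the steel pin upright in the brown rest, with its grip-top centre at scene (302.0,167.2) and top (242.8,218.8). The knuckle hole is at scene (422.8,266.8) and top (395.6,213.2). Next I triangulate, and get yaws from horizontal edges.

```bash
cat > h.py <<'E'
import numpy as np,cv2
from scipy.spatial.transform import Rotation as R
from bench import manip, effector, viewer
C={n:viewer.get_calibration(n) for n in("scene","top")}
def ray(n,p):
    c=C[n];f=240/np.tan(np.radians(c["vfov"])/2)
    d=R.from_quat(c["attitude"]).apply([(p[0]-c["cx"])/f,(p[1]-c["cy"])/f,1]);return c["eye"],d/np.linalg.norm(d)
def onz(n,p,z):
    e,d=ray(n,p);return e+d*(z-e[2])/d[2]
def tri(ps,pt):
    (a,d),(b,g)=ray("scene",ps),ray("top",pt)
    s=np.linalg.lstsq(np.c_[d,-g],b-a,rcond=None)[0];u,v=a+d*s[0],b+g*s[1]
    return (u+v)/2,np.linalg.norm(u-v)
def proj(n,P):
    c=C[n];f=240/np.tan(np.radians(c["vfov"])/2);q=R.from_quat(c["attitude"]).inv().apply(P-c["eye"])
    return q[:2]/q[2]*f+[c["cx"],c["cy"]]
E
python3 - <<'E'
from h import *
np.set_printoptions(precision=4,suppress=True)
print("pin",tri((302,167.2),(242.8,218.8)),onz("top",(242.8,218.8),.122),onz("scene",(302,167.2),.122))
print("kn",tri((422.8,266.8),(395.6,213.2)))
cr=lambda X,Y,x0,y0:(x0+(X+.5)/5-.5,y0+(Y+.5)/5-.5)
q=[onz("top",cr(x-400,y,207,195),.122) for x,y in((568,88),(613,105),(600,155),(545,137))]
for i in range(4):
    d=q[(i+1)%4]-q[i];print("gripedge",np.hypot(*d[:2]),np.degrees(np.arctan2(d[1],d[0]))%90)
t=cv2.imread("pics/top0.png")
# rest top face by brown mask
hsv=cv2.cvtColor(t,cv2.COLOR_BGR2HSV);m=cv2.inRange(hsv,(0,90,20),(18,255,200));m[:, :200]=0;m[:,290:]=0;m[:190]=0;m[270:]=0
P=np.argwhere(m)[:,::-1];print("rest px",cv2.minAreaRect(P.astype(np.float32)))
for n,box in(("top",(340,135,450,250)),("scene",(370,190,520,345))):
    g=cv2.cvtColor(cv2.imread(f"pics/{n}0.png"),cv2.COLOR_BGR2GRAY)
    for l in cv2.createLineSegmentDetector().detect(g[box[1]:box[3],box[0]:box[2]])[0][:,0]:
        a=l[:2]+box[:2];b=l[2:]+box[:2];L=np.hypot(*(a-b))
        if L<25: continue
        d=np.cross(np.cross(ray(n,a)[1],ray(n,b)[1]),[0,0,1]);y=np.degrees(np.arctan2(d[1],d[0]))%180
        print(n,a.round(1),b.round(1),round(L),"yaw",round(y,1))
E
```

```text
pin (array([0.5269, 0.2987, 0.1234]), np.float64(0.003758598222450368)) [0.5289 0.298  0.122 ] [0.5262 0.3009 0.122 ]
kn (array([ 0.5509, -0.0214,  0.097 ]), np.float64(0.0036000979250588477))
gripedge 0.01989227407905108 70.01604654461124
gripedge 0.021546347009284435 77.70913470757347
gripedge 0.023814704588768887 72.64146183022605
gripedge 0.022466129028572302 67.43145191610282
rest px ((246.78846740722656, 227.05770874023438), (34.90867233276367, 34.3203239440918), 11.309932708740234)
top [364.1 185.8] [369.3 156.6] 30 yaw 170.1
top [433.2 199.6] [380.8 195. ] 53 yaw 85.9
top [419.6 242.9] [348.1 233.6] 72 yaw 83.5
top [441.2 167.7] [434.8 195.4] 28 yaw 165.8
top [370.4 155.8] [440.4 164.9] 71 yaw 83.6
top [415.5 227.8] [420.7 200.9] 27 yaw 168.0
top [346.5 232.1] [354.9 162.1] 71 yaw 173.4
top [369.4 222.6] [417.4 229.1] 48 yaw 83.2
top [375.5 148. ] [423.3 154.3] 48 yaw 83.5
top [365.4 152. ] [359.1 190.8] 39 yaw 171.0
top [438.3 160.5] [365.4 151.1] 74 yaw 83.7
top [430.3 204.3] [425.1 229.5] 26 yaw 167.3
top [409.5 235.8] [359.4 229.4] 51 yaw 83.7
scene [504.1 270.5] [495.2 2
[... 234 characters left out ...]
] 82 yaw 83.8
scene [431.7 304.1] [459.6 279.6] 37 yaw 7.5
scene [447.3 208.7] [426.1 227.4] 28 yaw 11.1
scene [379.  257.8] [412.7 227.8] 45 yaw 11.9
scene [438.9 240. ] [460.9 220.8] 29 yaw 9.9
scene [473.  290.4] [512.8 255.3] 53 yaw 6.5
scene [457.4 278.8] [427.6 248.7] 42 yaw 83.0
scene [427.  330.4] [382.1 280.4] 67 yaw 84.4
scene [509.1 249.7] [479.8 223.9] 39 yaw 82.9
scene [402.  222.5] [370.6 220.7] 31 yaw 138.6
scene [500.8 258.3] [476.2 280. ] 33 yaw 6.9
scene [414.2 244.3] [394.3 261.9] 27 yaw 11.0
scene [500.5 302.9] [428.1 341.8] 82 yaw 174.1
scene [436.5 318.9] [465.  293.7] 38 yaw 6.8
scene [383.5 261.5] [434.4 318.1] 76 yaw 83.4
scene [380.7 265.6] [431.  321.6] 75 yaw 83.7
```

```bash
cat >> h.py <<'E'
np.set_printoptions(precision=4,suppress=True)
yaw=np.radians(-6.4)
Rd=R.from_euler("z",yaw)*R.from_euler("y",-30,degrees=True)
dx,dy,dz=Rd.as_matrix().T
K=np.array([0.5509,-0.0214,0.097])
PIN=np.array([0.5275,0.2993])
def ori(z,y): return R.from_matrix(np.c_[np.cross(y,z),y,z]).as_quat()
def down(a): a=np.radians(a);return ori(np.array([0,0,-1.]),np.array([np.cos(a),np.sin(a),0]))
G=0.078  # pin z of the TCP when grasped
E
python3 - <<'E'
from h import *
print("dx,dy,dz",dx,dy,dz)
for a in(72,252,-18,162):
    print(a,manip.solve_ik([*PIN,.086],down(a)),manip.solve_ik([*PIN,.2],down(a)) is not None)
for n,y in(("dy",dy),("-dy",-dy),("dx",dx),("-dx",-dx)):
    print(n,manip.solve_ik(K+dz*(G-.027-.035),ori(-dz,y)),manip.solve_ik(K+dz*(G+.03),ori(-dz,y)))
for ps,pt in(((370.5,278.3),(348.1,233.6)),((427,343),(419.6,242.9)),((415.1,227.4),(370.4,155.8)),((394.8,265.2),(369.4,222.6)),((430.2,303.7),(417.4,229.1))):
    P,e=tri(ps,pt);print(P,e,"deck",Rd.inv().apply(P-K))
E
```

```text
dx,dy,dz [ 0.8606 -0.0965  0.5   ] [ 0.1115  0.9938 -0.    ] [-0.4969  0.0557  0.866 ]
72 [-0.3157  0.579  -0.3243  1.7722  0.2387  0.829   0.5037] True
252 [-1.3118  0.8934  1.1275  1.8067 -0.9243  1.0798 -1.716 ] True
-18 [-0.5378  0.556  -0.0297  1.7806  0.0218  0.8054 -0.8923] True
162 [-0.1173  0.6358 -0.5985  1.7651  0.4488  0.8805  1.9107] True
dy [ 0.3155  0.2854 -0.4259  2.3562  1.5655  0.2041 -0.1159] [-0.1574 -0.0076  0.057   2.4065  0.4379  0.2517  0.9609]
-dy [-1.1762  1.0363  1.5266  2.3947  4.5132  0.9447 -0.2693] [-0.2366 -0.0101  0.1361  2.4088  0.441   0.2521 -2.1834]
dx [ 0.3155  0.2854 -0.4259  2.3562  1.5655  0.2041 -1.6867] [-0.1069 -0.0061  0.0066  2.405   0.4365  0.2516 -0.6086]
-dx [ 0.6235  0.3523 -0.7726  2.3475  1.5794  0.3245  1.4873] [-0.0789 -0.0053 -0.0213  2.4042  0.4359  0.2515  2.5336]
[0.5217 0.0715 0.0038] 0.004442683721675171 deck [-0.0807  0.089  -0.061 ]
[ 0.5046 -0.095   0.0014] 0.0015494986973006702 deck [-0.0805 -0.0783 -0.0639]
[0.6445 0.0493 0.0988] 0.07195531123608062 deck [ 0.0746  0.0807 -0.041 ]
[0.5367 0.03   0.0656] 0.002088073962552568 deck [-0.0329  0.0495 -0.0173]
[ 0.5221 -0.0733  0.0718] 0.003942958602992648 deck [-0.0324 -0.0548 -0.0104]
```

```bash
cat >> h.py <<'E'
TH=np.radians(15)
def tool(tip,Rp,th=None):
    """TCP pose for the pin's tip at tip with pin rotation Rp, gripper leaning th towards pin +x"""
    th=TH if th is None else th
    x,y,z=Rp.as_matrix().T;b=np.cos(th)*z+np.sin(th)*x
    return np.asarray(tip)+.097*z-manip.grip_depth*b,ori(-b,y)
Rrest=R.from_euler("z",-18,degrees=True)
E
python3 - <<'E'
from h import *
for th in(0,10,15,20,25):
  t=np.radians(th)
  for zz in(.008,.12): print(th,"rest",zz,manip.solve_ik(*tool([*PIN,zz],Rrest,t)))
  for zz in(.03,-.02,-.062): print(th,"deck",zz,manip.solve_ik(*tool(K+dz*zz,Rd,t)))
E
```

```text
0 rest 0.008 [-0.3156  0.5787 -0.3244  1.7721  0.2386  0.8294  0.5038]
0 rest 0.12 [-0.2927  0.4412 -0.3507  1.6952  0.1714  1.0355  0.5564]
0 deck 0.03 [-0.1588 -0.0082  0.0583  2.4066  0.4373  0.2523  0.9615]
0 deck -0.02 [ 0.5254  0.1825 -0.647   2.3735  1.1252  0.23    0.3151]
0 deck -0.062 [ 0.3155  0.2848 -0.426   2.3563  1.5634  0.204  -0.1139]
10 rest 0.008 [-0.2211  0.6564 -0.3752  1.661   0.1141  0.9788  0.6505]
10 rest 0.12 [-0.2055  0.5259 -0.3959  1.5877  0.0659  1.1759  0.6643]
10 deck 0.03 [-0.1812  0.0465  0.1149  2.274   0.1206  0.4805  1.2944]
10 deck -0.02 [-0.0461  0.1741 -0.0128  2.2568  0.1665  0.3709  1.2558]
10 deck -0.062 [ 0.0246  0.2809 -0.0829  2.2333  0.2741  0.2935  1.1588]
15 rest 0.008 [-0.1943  0.6984 -0.3797  1.6036  0.0563  1.057   0.7118]
15 rest 0.12 [-0.1845  0.5699 -0.3943  1.5336  0.0131  1.2482  0.7116]
15 deck 0.03 [-0.1481  0.0854  0.0963  2.2056  0.0614  0.5935  1.3594]
15 deck -0.02 [-0.0572  0.2043  0.0118  2.1887  0.0811  0.4913  1.3466]
15 deck -0.062 [ 0.0075  0.3048 -0.053   2.165   0.137   0.4167  1.2999]
20 rest 0.008 [-0.1712  0.7437 -0.3833  1.5449  0.0074  1.1375  0.761 ]
20 rest 0.12 [-0.1656  0.6166 -0.3935  1.4793 -0.0334  1.3219  0.7495]
20 deck 0.03 [-0.1064  0.1294  0.0662  2.1367  0.0278  0.7035  1.3979]
20 deck -0.02 [-0.0375  0.2414  0.0014  2.1188  0.0441  0.6092  1.3889]
20 deck -0.062 [ 0.0165  0.3367 -0.0537  2.0944  0.0832  0.5397  1.3587]
25 rest 0.008 [-0.1516  0.7918 -0.3863  1.4853 -0.0349  1.2193  0.8003]
25 rest 0.12 [-0.1496  0.6653 -0.3923  1.425  -0.0757  1.3963  0.7799]
25 deck 0.03 [-0.0646  0.1771  0.033   2.0677  0.0092  0.8105  1.4207]
25 deck -0.02 [-0.0091  0.2838 -0.0208  2.048   0.0273  0.7236  1.4106]
25 deck -0.062 [ 0.0351  0.3748 -0.0671  2.0225  0.0597  0.6595  1.3872]
```

Leaning the gripper 15° about its closing axis keeps the joints well clear of their limits at both the rest and the deck. Grasping now.

```bash
python3 - <<'E'
from h import *
manip.move_pose(*tool([*PIN,.12],Rrest)); print(manip.current_clock(),manip.current_force())
manip.servo_line(tool([*PIN,.008],Rrest)[0],vel=.12); print(manip.current_clock(),manip.current_force())
effector.close(f_grip=50); print("gap",manip.current_finger_gap(),manip.current_gripper_force(),manip.current_force())
manip.servo_line(tool([*PIN,.09],Rrest)[0],vel=.1); print(manip.current_clock(),manip.current_force(),manip.current_finger_gap())
for n in("scene","top"): cv2.imwrite(f"pics/{n}1.png",viewer.get_image(n)[:,:,::-1])
print(manip.current_tool_pos()-tool([*PIN,.09],Rrest)[0])
s=cv2.imread("pics/scene1.png");t=cv2.imread("pics/top1.png")
f=lambda i,x,y:cv2.resize(i[y:y+120,x:x+80],(400,600),interpolation=cv2.INTER_CUBIC)
cv2.imwrite("pics/c1.png",np.hstack([f(s,262,100),f(t,207,150)]))
E
```

```text
1.7833 [0.0033 0.3539 0.5635]
2.8667 [0.2589 0.1017 0.2182]
gap 0.022115585623032508 49.8676872253418 [-0.0056 -1.3192  0.2212]
4.9167 [-0.2819  0.8054 -1.3464] 0.021965807136799593
[-0.0006 -0.0004 -0.001 ]
```

View pics/c1.png

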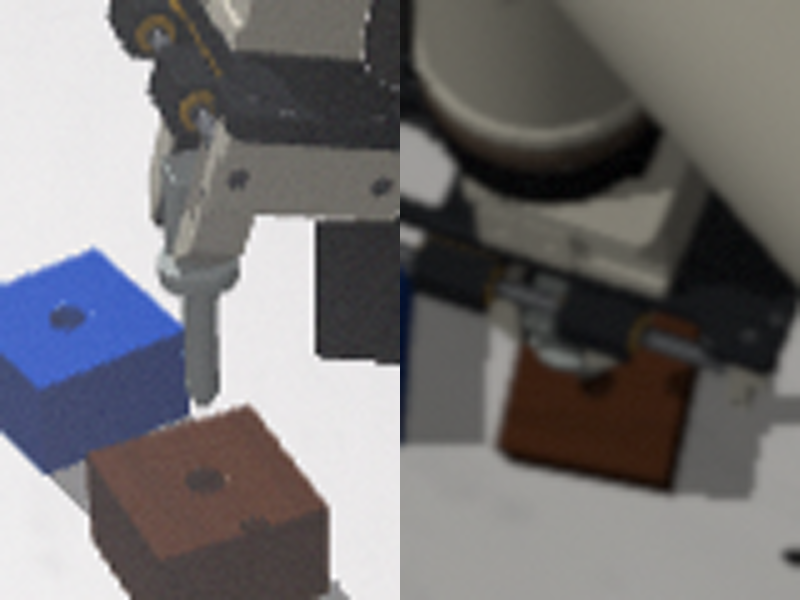

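The pin is held and clear of the rest: in the scene crop its tip is at about (302.6,179.6), with the empty hole below it. I'll carry it to the knuckle and compare the predicted and seen tip positions.

```bash
python3 - <<'E'
from h import *
print("pred tip",proj("scene",np.array([*PIN,.09]))," seen ~302.6,179.0")
manip.servo_line(tool([*PIN,.14],Rrest)[0],vel=.15)
manip.move_pose(*tool(K+dz*.03,Rd)); manip.sleep(.3)
print(manip.current_clock(),manip.current_force(),manip.current_tool_pos()-tool(K+dz*.03,Rd)[0])
for n in("scene","top"): cv2.imwrite(f"pics/{n}2.png",viewer.get_image(n)[:,:,::-1])
print([proj(n,K+dz*.03) for n in C],[proj(n,K) for n in C])
s=cv2.imread("pics/scene2.png");t=cv2.imread("pics/top2.png")
f=lambda i,x,y:cv2.resize(i[y:y+120,x:x+80],(400,600),interpolation=cv2.INTER_CUBIC)
cv2.imwrite("pics/c2.png",np.hstack([f(s,382,185),f(t,356,140)]))
E
```

```text
pred tip [303.4464 180.1652]  seen ~302.6,179.0
7.0083 [ 0.4765  0.0448 -0.3371] [ 0.0005  0.0008 -0.0001]
[array([418.5192, 259.1264]), array([396.7266, 218.1979])] [array([423.8263, 266.5635]), array([395.1137, 213.9277])]
```

View pics/c2.png

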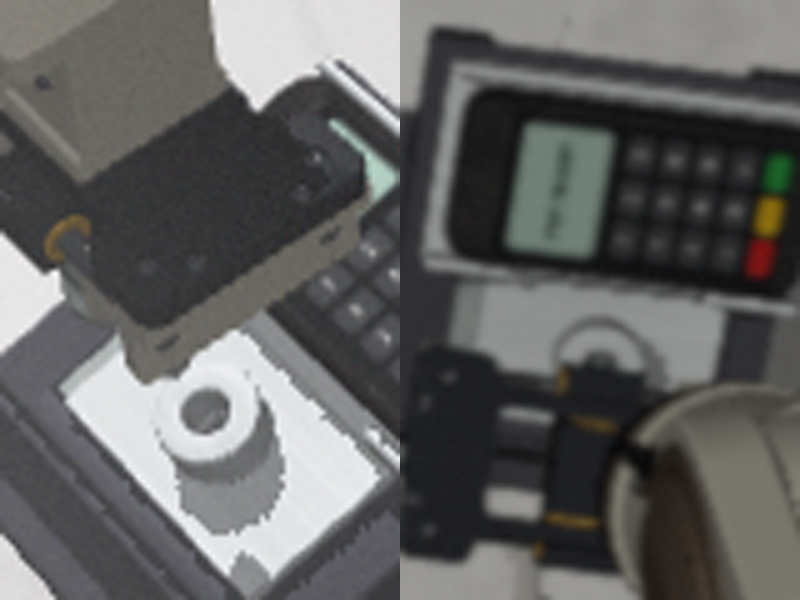

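Both views hide the tip behind the gripper. The hole is still at scene (422.6,266.6), and the biases agree to within about 2 mm, against a capture radius of 5 mm. I'll descend by feel.

```bash
cat >> h.py <<'E'
def F(): return Rd.inv().apply(manip.current_force())
def go(d,vel=.05):
    """pin tip to deck-axes offset d (m) from K"""
    manip.servo_line(tool(K+Rd.apply(d),Rd)[0],vel=vel)
def at(): return Rd.inv().apply(manip.current_tool_pos()-tool(K,Rd)[0])
E
python3 - <<'E'
from h import *
go([0,0,.004]);manip.sleep(.2);f0=F();print(manip.current_clock(),f0)
for z in np.arange(.002,-.031,-.003):
    go([0,0,z]);f=F()-f0;print(manip.current_clock(),at()*1e3,f)
    if f[2]>6 or np.hypot(*f[:2])>8: break
E
```

```text
7.975 [-0.1761  0.6714 -1.1685]
8.225 [ 0.0073 -0.0243  1.9964] [-0.5622 -0.5659 -0.6188]
8.475 [-0.176  -0.0091 -1.1611] [-0.978  -0.9063 -0.3237]
8.725 [-0.1721  0.0193 -4.1588] [-0.5212 -0.4162 -0.5587]
8.975 [-0.1815  0.0151 -7.1571] [-0.2908 -1.6775 -0.9004]
9.225 [ -0.1817   0.0011 -10.1612] [-0.2074 -0.584   0.6248]
9.475 [ -0.1448  -0.0143 -13.13  ] [-0.6906 -0.2082  0.0508]
9.725 [ -0.0965   0.0237 -16.1462] [ 0.0957 -1.0876  0.0445]
9.975 [ -0.1044   0.0039 -19.1501] [-0.7232 -0.5392 -0.683 ]
10.225 [ -0.1157   0.0295 -22.1634] [-0.8536 -1.0664 -0.2715]
10.475 [ -0.1297  -0.001  -25.1513] [-0.456  -0.8167  0.4036]
10.725 [ -0.1479   0.0112 -28.1566] [-1.1032 -0.5003 -1.1821]
```

```bash
python3 - <<'E'
from h import *
f0=np.array([-.7,-.2,-1.5])
for z in np.arange(-.0295,-.037,-.001):
    go([0,0,z]);manip.sleep(.05);f=F()-f0;print(round(manip.current_clock(),2),at()*1e3,f)
    if f[2]>6 or np.hypot(*f[:2])>8: break
E
```

```text
11.03 [  0.0603   0.0459 -29.4768] [0.6255 0.8924 1.2139]
11.32 [ -0.0615   0.4532 -30.5569] [0.0579 2.0447 1.0561]
11.62 [ -0.0512   0.5406 -31.3415] [-0.4361  3.7591  6.2345]
```

```bash
python3 - <<'E'
from h import *
f0=np.array([-.7,-.2,-1.5])
done=False
for y in(.002,.004,.006):
    go([0,y,-.0290]);
    for z in np.arange(-.0305,-.0385,-.001):
        go([0,y,z]);manip.sleep(.05);f=F()-f0
        if f[2]>6 or np.hypot(*f[:2])>8: break
    print(round(manip.current_clock(),2),y,z,at()*1e3,f)
    if z<-.036: break
E
```

```text
13.38 0.002 -0.0345 [ -0.0932   2.6209 -34.4236] [-0.6268  2.0707  6.1099]
16.04 0.004 -0.037500000000000006 [ -0.0383   4.3454 -37.5625] [-1.8251  1.0644  0.3358]
```

The tip has dropped into the hidden hole. I'll feed down and correct sideways by force.

```bash
python3 - <<'E'
from h import *
f0=np.array([-.7,-.2,-1.5])
x,y,z=0,.0045,-.0375
while z>-.070:
    z-=.002; go([x,y,z]);manip.sleep(.03);f=F()-f0
    print(round(manip.current_clock(),2),[round(v*1e3,1) for v in(x,y,z)],at()*1e3,f)
    if f[2]>20 or np.hypot(*f[:2])>15: break
    if abs(f[1])>1.5: y+=np.clip(f[1]*.0002,-.001,.001)
    if abs(f[0])>2: x+=np.clip(f[0]*.0001,-.0005,.0005)
E
```

```text
16.32 [0.0, 4.5, -39.5] [ -0.039    4.5635 -39.6513] [-2.3565  0.6414 -0.0622]
16.61 [np.float64(-0.2), 4.5, -41.5] [ -0.0878   4.5376 -41.6673] [-1.7393  0.3662 -2.156 ]
16.89 [np.float64(-0.2), 4.5, -43.5] [ -0.0675   4.5825 -43.6249] [-1.2738  1.7676 -1.5978]
17.18 [np.float64(-0.2), np.float64(4.9), -45.5] [ -0.1364   4.6543 -45.6209] [-0.8037  0.4461 -0.9209]
17.46 [np.float64(-0.2), np.float64(4.9), -47.5] [ -0.152    4.7232 -47.6113] [-0.2461 -0.3459  0.22  ]
17.74 [np.float64(-0.2), np.float64(4.9), -49.5] [ -0.1225   4.7354 -49.6132] [-0.3552 -0.7394 -0.7735]
18.02 [np.float64(-0.2), np.float64(4.9), -51.5] [ -0.1859   4.7518 -51.6067] [-0.0923 -0.8432 -0.1706]
18.31 [np.float64(-0.2), np.float64(4.9), -53.5] [ -0.1466   4.7823 -53.5924] [ 0.3825 -1.7934 -0.9078]
18.59 [np.float64(-0.2), np.float64(4.5), -55.5] [ -0.1473   4.7285 -55.5787] [-0.5334  0.3084 -0.8115]
18.88 [np.float64(-0.2), np.float64(4.5), -57.5] [ -0.1887   4.6818 -57.5876] [-0.1211  0.1041  0.0844]
19.16 [np.float64(-0.2), np.float64(4.5), -59.5] [ -0.1612   4.6597 -59.5903] [-0.1632  0.5268 -0.4989]
19.44 [np.float64(-0.2), np.float64(4.5), -61.5] [ -0.1615   4.6486 -61.6052] [-0.0615  1.3593  0.7259]
19.73 [np.float64(-0.2), np.float64(4.5), -63.5] [ -0.0337   4.777  -63.0455] [0.1208 2.201  9.0217]
20.01 [np.float64(-0.2), np.float64(4.9), -65.5] [  0.0878   5.0201 -63.3591] [-0.6683 -0.3735 35.8337]
```

The collar is seated: 36 N at -63.4 mm against -62 ±2 mm expected. I'll relax, release, back away and look.

```bash
python3 - <<'E'
from h import *
go([0,.0047,-.0633]);manip.sleep(.2);print(F(),at()*1e3)
effector.open_jaws();manip.sleep(.2);print("gap",manip.current_finger_gap(),F())
p=manip.current_tool_pos();b=R.from_quat(manip.current_tcp_rot()).apply([0,0,-1])
manip.servo_line(p+b*.11,vel=.12);manip.servo_line(p+b*.11+[-.0,.18,.08],vel=.2);manip.sleep(.3)
print(manip.current_clock(),manip.current_force())
for n in("scene","top"): cv2.imwrite(f"pics/{n}3.png",viewer.get_image(n)[:,:,::-1])
s=cv2.imread("pics/scene3.png");t=cv2.imread("pics/top3.png")
f=lambda i,x,y:cv2.resize(i[y:y+150,x:x+100],(400,600),interpolation=cv2.INTER_CUBIC)
cv2.imwrite("pics/c3.png",np.hstack([f(s,372,185),f(t,346,120)]))
E
```

```text
[-0.3359  1.8061  8.0409] [  0.1209   4.9644 -63.2431]
gap 0.09178403686783332 [-0.1189 -0.5708 -1.3351]
24.35 [-0.7929  0.4324  0.0365]
```

View pics/c3.png

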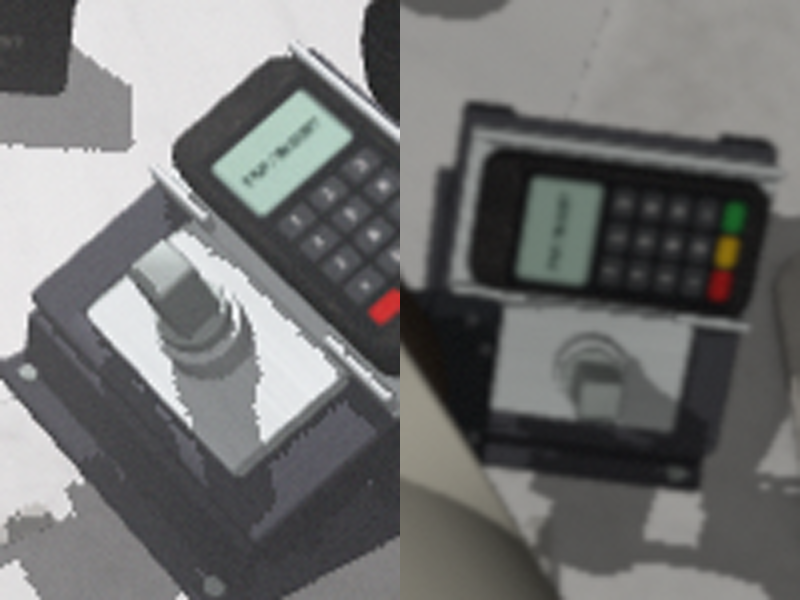

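View pics/scene3.png

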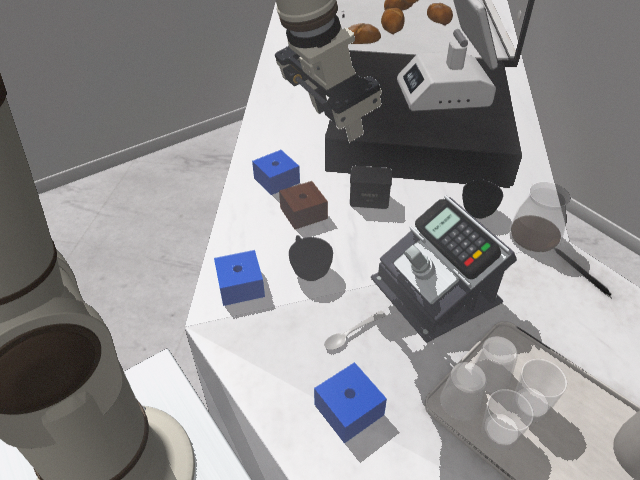

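The pin stands in the knuckle at scene (420,263), square to the slope with its collar flat on the barrel. The cup (311,258), tin (371,187) and spoon (355,332) are where they started, and the arm is clear.

```bash
python3 -c "
from bench import manip
print(manip.hand_in())"
```

```text
the job is handed in; nothing more can be done
None
```

I pushed the pin through both knuckles until its collar seated on the cradle's knuckle, let go, and handed the job in about 24 s into the 54 s limit; the last pictures show the cup, tin and spoon where they started, but no verdict came back.

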